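# Empty the adapter tray into the scrap bin and hold it nose-down

### The job

Draw the scoop tray straight up out of its dock by its handle, carry it level to the scrap bin and tip it over its open nose so that all four used adapters drop into the bin. Finish while still holding the empty tray above the bin, clear of its rim, with the nose pointing steeply down (at least 50 degrees below level) over the bin's opening; do not put it down or let go. Leave the other things on the bench where they stand.

Things in the scene. Friction and masses are not known exactly. Their poses are not given: they have to be found in the camera images.
- tray: Aluminium scoop tray, 140 x 88 mm, 0.3 kg. Origin: centre of underside; x runs from the open nose (x = -70 mm) to the closed tail (+70), z up. Flat floor 3 mm thick, no lip at the nose: the load slides out when tipped some 24 to 40 degrees. Side walls 3 mm, top 35 mm above the underside (20 mm along the front 35 mm). Well from x = -70 to +22 mm; behind it a deck 25 mm high, tail wall 35 mm.
- tray_handle (a point): Grip point in the tray's handle, at (45, 0, 60) mm in the tray's frame, same axes. The handle is an upright black block on the tail deck: 24 mm along the tray's x, 36 mm along its y, from 25 to 75 mm above the tray's underside. Pinch it from above either way; fingers closing along the tray's x (24 mm) hold it best against pitching. A grip of 40 N suits.
- tray_nose (a point): Middle of the tray's open nose edge, at (-70, 0, 1.5) mm in the tray's frame (at the level of the floor plate). Axes are the tray's.
- dock: Fixed grey plastic dock, 180 x 126 mm, where the tray sits at the start, with the same axes (tail to the dock's +x). Origin: centre of underside, on the table. Its floor, on which the tray rests, is 16 mm high; side and tail rims 42 mm above the table, 3 to 4 mm of play round the tray, a 26 mm sill at the nose. The tray comes straight up and is free once raised 30 mm.
- bin: Fixed open-topped square scrap bin of dark steel, 200 x 200 mm outside (the rim's lip reaches 212 mm), 4 mm walls, rim 90 mm above the table. Origin: centre of its underside; x and y along its sides.
- counterweight: Bystander: open aluminium cup, 44 mm diameter, 45 mm high, standing between bin and dock. Origin: centre of underside.
- reagent_bottle: Bystander: white bottle, 56 mm diameter, 130 mm high. Origin: centre of underside.
- sample_jar: Bystander: glass jar with a lid, 52 mm diameter, 70 mm high. Origin: centre of underside.
- adapter0: Used tube adapter of steel, one of four alike standing in the tray: a disc 22 mm in diameter and 13 mm high with a 6 mm pin on top, 23 mm high in all, about 22 g. Origin: centre of the disc's underside.
- adapter1: Used tube adapter of steel, one of four alike standing in the tray: a disc 22 mm in diameter and 13 mm high with a 6 mm pin on top, 23 mm high in all, about 22 g. Origin: centre of the disc's underside.
- adapter2: Used tube adapter of steel, one of four alike standing in the tray: a disc 22 mm in diameter and 13 mm high with a 6 mm pin on top, 23 mm high in all, about 22 g. Origin: centre of the disc's underside.
- adapter3: Used tube adapter of steel, one of four alike standing in the tray: a disc 22 mm in diameter and 13 mm high with a 6 mm pin on top, 23 mm high in all, about 22 g. Origin: centre of the disc's underside.
Mind the look-alikes: they are no part of the job. What is shaped like the tray but pink or yellow is not meant.

How it is judged:
By the outcome, as a careful person would: the job done as asked, in the order asked, and still so for the second after the job is handed in, while the arm keeps its last pose, push and grip.
It also fails if it takes over 54 s, if anything falls off the work surface, if the arm or the gripper's body presses on something with over 40 N, if the wrist force passes 120 N, or if a joint passes its speed limit or range.

### The arm

A 6-joint arm with a two-finger parallel gripper is mounted at the origin on the work surface. World frame = base frame: x ahead of the robot, y to its left, z up, the work surface at z = 0. Lengths are in m, angles in rad, forces in N, time in s.
With the tool pointing down it reaches from about 0.35 to 0.975 m from the base axis. Payload 4.9 kg.
Tool frame: the origin (TCP) lies at the very end of the fingers, on their centre line; the grasp point (between the pads) lies 19 mm behind it (ctrl.grasp_offset is the distance from the TCP to the grasp point, in m); z points along the fingers, y is the line along which they close (so a half turn about z gives the same grasp; the last joint's range is limited). The gripper opens to 85 mm and grips with 20 to 120 N. Pads are 22 mm wide; open, the fingers measure 114 mm over their backs; the gripper's body (76 mm by 85 mm) begins 54 mm behind the grasp point. The pads swing forward as they close: fully open they stand 13 mm farther back than shut.
Start: joints at [1.189, 0.053, 1.613, -0, 1.476, -0.119], TCP at [0.162, 0.604, 0.231] pointing down, gripper open.
Joint ranges: [-3.01, 3.01], [-1.01, 2.22], [0.06, 2.58], [-1.02, 4.17], [0.09, 2.62], [-3.14, 3.14]. Speed limits (rad/s): [2.57, 2.57, 3.14, 3.14, 3.14, 3.14].

### API

Orientations are given as a rotation vector (axis times angle).
In Python, from station import ctrl, optics gives the robot as it stands.
- The arm moves only by the shell command python3 -m handwheel 'ROWS' [OPENING] [FORCE]. ROWS is JSON, a list of rows, each an object of numbers: "tx", "ty", "tz": the shift along the tool's x, y, z in mm; "roll": the turn about the tool's z in rad. A call has 1 to 12 rows; each row shifts and turns the commanded pose from where the row before left it, along the tool's axes as they then stand; what a row does not reach is not made up. A row lasts 1/12 s, in which the tool goes at most 41.7 mm and 7.16 degrees, less where a joint would pass 70% of its speed; a pose out of reach is approached as far as the arm can. A call with a gripper value outside its range is refused whole. OPENING is the finger opening in mm, from 0 to 85.4, set as the call begins (- or left out, the last holds). The fingers move at their own pace and stop on an object; FORCE is the grip in N (left out, the last holds). Time passes only in rows, so rows that do not move let the fingers close. It gives the time, the measured TCP pose, the force, the opening and the grip force at its end, in the units of the state.
- ctrl.get_obs(): the state, without advancing time (a new reading comes with each control period).
- optics.get_image(name): name is "scene" or "top" or "wrist"; returns (picture, depth): 420x560x3 uint8, red, green, blue; 420x560 float32, m along the optical axis (not along the pixel's ray), 0 where there is no reading.
- optics.camera_params(name): a dict with "mtx" (3x3 intrinsics, pixels), "k1" (the pictures are not rectified: a ray, as slopes to the right and down, at radius r is drawn at 1 + k1 r^2 times it, then the intrinsics apply), "extrinsics" (4x4, takes a point from camera to world coordinates); the wrist camera has in their place "tool_from_camera" (4x4, takes a point from camera to tool coordinates, whose origin is the TCP and whose axes are the flange's). Camera axes: x right, y down, z forward; pixel columns grow to the right and rows downward; lengths in m; the calibration is good to about 2 mm. A picture is of the moment at which its call begins: read the wrist's pose just before it. camera_params takes no time and is no camera call.
- ctrl.finish_job(): hands the job in; it is judged then, once.
The state is a dict: "t": time; "q": joint angles; "dq": joint speeds; "effort": joint torques, N m; "tool_pos": TCP position; "tool_rot": TCP orientation; "contact_force": force on the tool from outside, world axes, zero at the start; "wrist_torque": the same for the moment, N m; "opening": finger opening in m; "grip_force": force on a finger pad.
Only numpy, scipy, OpenCV 4.12 (cv2) and the standard library are available. Lean on these libraries where they do the work, as an engineer would, in place of code of your own. Each camera call takes 0.05 s, during which the arm holds its last target. There are 200 camera calls.

## Working session

There is one attempt and no reset: what is moved stays moved. The work goes in short steps, Python scripts to look and compute and a shell command to move; the robot and the scene stay as the last step left them, time stands still between calls to the robot, and variables do not carry over. Pictures are saved under pics/ and viewed, at most 10 in all, crops included, and the job is handed in when it is done.

```bash
ls; mkdir -p pics; python3 - <<'E'
from station import ctrl, optics
import cv2,numpy as np
ims=[]
for n in("scene","top"):
    im,d=optics.get_image(n); np.savez(f"pics/{n}0.npz",im=im,d=d); cv2.imwrite(f"pics/{n}0.png",im[:,:,::-1])
    p=optics.camera_params(n); print(n,p)
print(optics.camera_params("wrist")); print(ctrl.get_obs())
E
```

```text
pics
scene {'mtx': array([[401.68090995,   0.        , 277.01521657],
       [  0.        , 401.68090995, 211.47456724],
       [  0.        ,   0.        ,   1.        ]]), 'k1': -0.055417862908853775, 'extrinsics': array([[ 0.74306928,  0.48970137, -0.4561147 ,  0.96033573],
       [ 0.6690283 , -0.55967085,  0.48904977, -0.51904044],
       [-0.01578576, -0.6685515 , -0.74349829,  0.87747322],
       [ 0.        ,  0.        ,  0.        ,  1.        ]])}
top {'mtx': array([[382.51349977,   0.        , 277.95317266],
       [  0.        , 382.51349977, 206.89597368],
       [  0.        ,   0.        ,   1.        ]]), 'k1': 0.03699181584344909, 'extrinsics': array([[-0.02514559, -0.99572559,  0.08887212,  0.34453779],
       [-0.99934112,  0.02270993, -0.02831221,  0.02076001],
       [ 0.02617291, -0.0895255 , -0.99564058,  1.0933871 ],
       [ 0.        ,  0.        ,  0.        ,  1.        ]])}
{'mtx': array([[313.29409366,   0.        , 277.28476041],
       [  0.        , 313.29409366, 206.90836044],
       [  0.        ,   0.        ,   1.        ]]), 'k1': -0.04854807844
[... 341 characters left out ...]
,
         1.00000000e+00]])}
{'t': 0.1, 'q': array([ 1.18898431e+00,  5.32697529e-02,  1.61420600e+00, -4.38590955e-07,
        1.47597661e+00, -1.19002925e-01]), 'dq': array([-0.0006073 , -0.00173808, -0.00279342, -0.00166075, -0.0008329 ,
       -0.00014929]), 'effort': array([-7.92788853e-06, -3.94899273e+01, -3.71365178e+01, -1.60283298e-04,
        3.88165368e-03,  1.58491673e-05]), 'tool_pos': array([0.16215597, 0.60299941, 0.23016957]), 'tool_rot': array([-4.11571980e-01, -3.11405078e+00,  2.82986557e-03]), 'contact_force': array([ 0.12287566, -0.44469853, -0.72149796]), 'wrist_torque': array([-0.00511905, -0.02192337, -0.05263459]), 'grip_force': 0.0, 'opening': 0.08518486635017293}
```

View pics/top0.png

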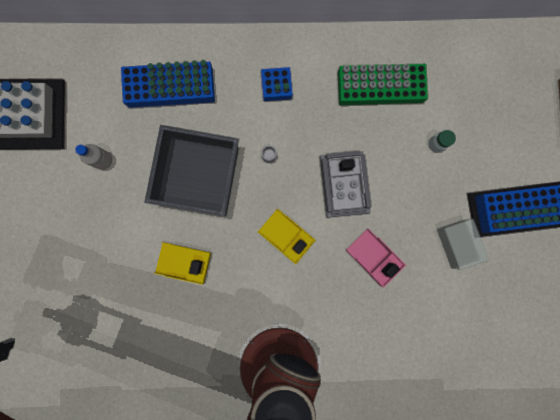

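View pics/scene0.png

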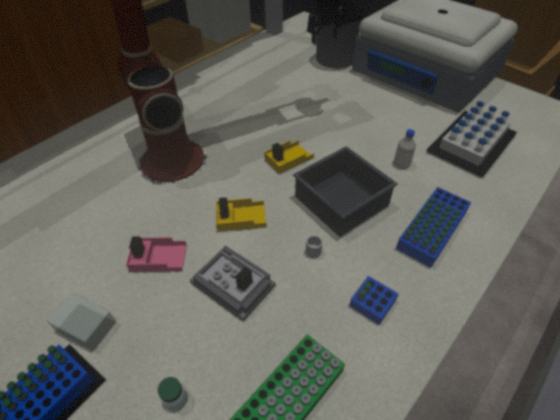

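The tray in question is the grey aluminium one with four discs, at top px (346,183), in its dock with the black handle at (347,164) and its tail up-image (+x). Look-alikes are yellow at (287,236) and (184,262), and pink at (376,258). The bin is at (192,170) and the cup at (269,155). I'll confirm this in a crop and measure.

```bash
cat > h.py <<'E'
import numpy as np,cv2
from station import ctrl,optics
def rays(name,px):
    p=optics.camera_params(name); K=p["mtx"]; px=np.atleast_2d(np.float64(px))
    d=(px-K[:2,2])/K[0,0]; s=d.copy()
    for _ in range(20): s=d/(1+p["k1"]*(s**2).sum(1,keepdims=True))
    return np.c_[s,np.ones(len(s))],p
def onplane(name,px,z):
    s,p=rays(name,px); E=p["extrinsics"]; v=s@E[:3,:3].T
    return E[:3,3]+v*((z-E[2,3])/v[:,2:])
def cloud(name,d,E=None):
    v,u=np.nonzero(d>0); s,p=rays(name,np.c_[u,v]); E=p["extrinsics"] if E is None else E
    return (s*d[v,u][:,None])@E[:3,:3].T+E[:3,3],u,v
E
python3 - <<'E'
from h import *
f=np.load("pics/top0.npz"); im,d=f["im"],f["d"]
cv2.imwrite("pics/crop1.png",cv2.resize(im[130:235,300:400,::-1],None,fx=5,fy=5,interpolation=cv2.INTER_CUBIC))
P,u,v=cloud("top",d)
def rect(m,z,lab):
    c=max(cv2.findContours(m.astype(np.uint8),0,2)[0],key=cv2.contourArea)[:,0,:]
    w=onplane("top",c,z)[:,:2]; print(lab,cv2.minAreaRect((w*1000).astype(np.float32)))
g=im.max(2).astype(int); M=np.zeros(g.shape,bool)
m=M.copy(); m[150:180,325:370]=g[150:180,325:370]<45; rect(m,.091,"handle top(z .091)")
Z=np.zeros(g.shape); Z[v,u]=P[:,2]
m=M.copy(); m[140:230,310:380]=Z[140:230,310:380]>.03; rect(m,.042,"dock rim")
m=M.copy(); m[110:230,135:250]=Z[110:230,135:250]>.07; rect(m,.09,"bin")
m=M.copy(); m[140:170,255:283]=Z[140:170,255:283]>.03; rect(m,.045,"cup")
for n,(a,b) in dict(handle=(347,164),floor=(346,205),deck=(333,172),binrim=(200,131),binfloor=(195,170),table=(300,170)).items(): print(n,Z[b-1:b+2,a-1:a+2].mean())
E
python3 -m handwheel --help 2>&1 | head -20
```

```text
handle top(z .091) ((542.7463989257812, -193.0862579345703), (27.4511661529541, 40.20145797729492), 10.137943267822266)
dock rim ((509.2679748535156, -199.59814453125), (163.09344482421875, 126.05571746826172), 4.494699001312256)
bin ((538.0739135742188, 217.3367919921875), (210.98452758789062, 211.9117431640625), 78.80623626708984)
cup ((590.8082275390625, 14.812299728393555), (38.993812561035156, 42.45396423339844), 88.75948333740234)
handle 0.09237564248733784
floor 0.01793167413810849
deck 0.04271311290328366
binrim 0.04047615558977199
binfloor 0.00514232385877252
table 0.0007156221513321034
invalid input: not JSON, or not a number
```

View pics/crop1.png

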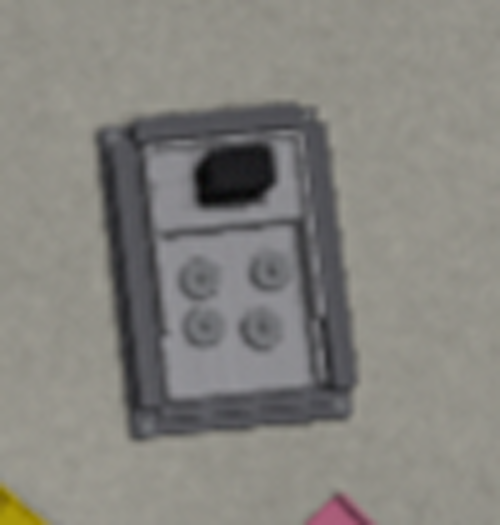

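Crop confirms the grey tray, four steel discs and black handle, standing in the grey dock (tail up-image, +x). 

The rows offer no pitch, so a vertical tool can't tip the tray. I'll test in free space whether pushing past the reach limit tilts the tool.

```bash
python3 -m handwheel '[{"tz":-41},{"tz":-41},{"tz":-41},{"tz":-41},{"tz":-41},{"tz":-41},{"tz":-41},{"tz":-41},{"tz":-41},{"tz":-41},{"tz":-41},{"tz":-41}]'
python3 - <<'E'
from h import *
from scipy.spatial.transform import Rotation as R
o=ctrl.get_obs(); print(o["q"],R.from_rotvec(o["tool_rot"]).as_matrix())
f=np.load("pics/scene0.npz"); P,u,v=cloud("scene",f["d"])
m=(P[:,2]>.15)&(P[:,2]<.6); print(len(P))
H,a,b=np.histogram2d(P[m,0],P[m,1],bins=[np.arange(-1,1.3,.1)]*2)
for i,j in np.argwhere(H>15): print(round(a[i],1),round(b[j],1),int(H[i,j]),end='; ')
E
```

```text
[ 1.18898431e+00  5.32697529e-02  1.61420600e+00 -4.38590955e-07
  1.47597661e+00 -1.19002925e-01] [[-9.65663939e-01  2.59793528e-01 -6.92525674e-04]
 [ 2.59794358e-01  9.65662422e-01 -1.72595197e-03]
 [ 2.20354867e-04 -1.84660384e-03 -9.99998271e-01]]
234295
-0.9 0.5 97; -0.8 -0.2 780; -0.8 -0.1 1607; -0.8 -0.0 1261; -0.8 0.1 944; -0.8 0.2 691; -0.8 0.3 138; -0.8 0.5 27; -0.4 0.9 38; -0.3 -0.0 66; -0.2 -0.1 78; -0.2 -0.0 1954; -0.2 0.1 149; -0.1 -0.1 280; -0.1 -0.0 157; -0.1 0.8 36; -0.1 0.9 37; -0.0 -0.1 2008; -0.0 -0.0 576; -0.0 0.8 285; -0.0 0.9 248; 0.1 -0.1 17; 0.1 0.5 669; 0.1 0.6 348; 0.1 0.8 279; 0.1 0.9 227; 0.1 1.0 76; 0.1 1.1 44; 0.2 0.8 403; 0.2 0.9 501; 0.2 1.0 242; 0.2 1.1 154; 0.3 0.8 444; 0.3 0.9 548; 0.3 1.0 266; 0.3 1.1 228; 0.4 0.8 497; 0.4 0.9 580; 0.4 1.0 286; 0.4 1.1 252; 0.5 0.8 526; 0.5 0.9 568; 0.5 1.0 401; 0.5 1.1 363; 0.6 0.9 118; 0.6 1.0 97; 0.6 1.1 81; $[0]: bad value
```

```bash
python3 -m handwheel '[{"tx":0,"ty":0,"tz":-41,"roll":0},{"tx":0,"ty":0,"tz":-41,"roll":0},{"tx":0,"ty":0,"tz":-41,"roll":0},{"tx":0,"ty":0,"tz":-41,"roll":0},{"tx":0,"ty":0,"tz":-41,"roll":0},{"tx":0,"ty":0,"tz":-41,"roll":0}]'
python3 - <<'E'
from h import *
o=ctrl.get_obs(); print(o["t"],o["q"],o["tool_pos"],o["tool_rot"])
E
```

```text
t: 0.6
tool_pos: [0.1622, 0.6031, 0.4788]
tool_rot: [-0.412, -3.114, 0.001]
contact_force: [0.9, 1.1, -1.3]
opening: 0.0855
grip_force: 0.0
0.6 [ 1.18900299e+00  2.37326190e-02  1.23854097e+00 -9.83368126e-06
  1.88005439e+00 -1.19026362e-01] [0.16217581 0.60307321 0.47879567] [-4.11548908e-01 -3.11434468e+00  1.12260991e-03]
```

```bash
python3 -m handwheel '[{"tx":0,"ty":0,"tz":-41,"roll":0},{"tx":0,"ty":0,"tz":-41,"roll":0},{"tx":0,"ty":0,"tz":-41,"roll":0},{"tx":0,"ty":0,"tz":-41,"roll":0},{"tx":0,"ty":0,"tz":-41,"roll":0},{"tx":0,"ty":0,"tz":-41,"roll":0},{"tx":0,"ty":0,"tz":-41,"roll":0},{"tx":0,"ty":0,"tz":-41,"roll":0},{"tx":0,"ty":0,"tz":-41,"roll":0},{"tx":0,"ty":0,"tz":-41,"roll":0},{"tx":0,"ty":0,"tz":-41,"roll":0},{"tx":0,"ty":0,"tz":-41,"roll":0}]'
python3 - <<'E'
from h import *
from scipy.spatial.transform import Rotation as R
o=ctrl.get_obs(); print(o["t"],o["q"],o["tool_pos"],R.from_rotvec(o["tool_rot"]).as_matrix()[:,2])
E
```

```text
t: 1.6
tool_pos: [0.1444, 0.5357, 0.848]
tool_rot: [0.411, 3.108, 0.077]
contact_force: [-1.0, -0.7, 0.1]
opening: 0.0853
grip_force: 0.0
1.6 [ 1.16968812  0.41775684  0.05502245  0.01445172  2.62003948 -0.12555168] [0.14439728 0.53567598 0.8479887 ] [ 0.01238906  0.04765336 -0.9987871 ]
```

The solver trades orientation at the limits (a 2.8° tilt). So the plan is:

1. Pull inward past the near limit to lean the fingers toward the base by α≈30°.
2. Grip the level tray with that lean.
3. Roll 180° about the tool z over the bin, which dips the nose by about 2α.

First I'll move ahead of the base along the tray's axis direction.

```bash
cat > st.py <<'E'
from h import *
from scipy.spatial.transform import Rotation as R
o=ctrl.get_obs(); M=R.from_rotvec(o["tool_rot"]).as_matrix()
print("t",round(o["t"],2),"q",o["q"].round(3),"p",o["tool_pos"].round(4)); print(M.round(3)); print("tilt",np.degrees(np.arccos(-M[2,2])).round(1),"F",o["contact_force"].round(1),"op",o["opening"].round(4),"g",o["grip_force"])
E
python3 -m handwheel '[{"tx":0,"ty":0,"tz":38,"roll":-0.114},{"tx":0,"ty":0,"tz":38,"roll":-0.114},{"tx":0,"ty":0,"tz":38,"roll":-0.114},{"tx":-17,"ty":-32,"tz":16,"roll":0},{"tx":-17,"ty":-32,"tz":16,"roll":0},{"tx":-17,"ty":-32,"tz":16,"roll":0},{"tx":-17,"ty":-32,"tz":16,"roll":0},{"tx":-17,"ty":-32,"tz":16,"roll":0},{"tx":-17,"ty":-32,"tz":16,"roll":0},{"tx":-17,"ty":-32,"tz":16,"roll":0},{"tx":-17,"ty":-32,"tz":16,"roll":0},{"tx":-17,"ty":-32,"tz":16,"roll":0}]' >/dev/null; python3 st.py
```

```text
t 2.6 q [ 0.502 -0.438  1.409  0.04   2.131 -1.047] p [0.2996 0.2599 0.6104]
[[-1.    -0.001  0.018]
 [ 0.     0.999  0.049]
 [-0.018  0.049 -0.999]]Traceback (most recent call last):
  File "st.py", line 4, in <module>
    print("t",round(o["t"],2),"q",o["q"].round(3),"p",o["tool_pos"].round(4)); print(M.round(3)); print("tilt",np.degrees(np.arccos(-M[2,2])).round(1),"F",o["contact_force"].round(1),"op",o["opening"].round(4),"g",o["grip_force"])
                                                                                                                                                                                            ^^^^^^^^^^^^^^^^^^
AttributeError: 'float' object has no attribute 'round'
```

```bash
sed -i 's/o\["opening"\].round(4)/o["opening"]/' st.py
python3 -m handwheel '[{"tx":-17,"ty":-32,"tz":20,"roll":-0.04},{"tx":-17,"ty":-32,"tz":20,"roll":-0.04},{"tx":-17,"ty":-32,"tz":20,"roll":0},{"tx":-17,"ty":-32,"tz":20,"roll":0},{"tx":-17,"ty":-32,"tz":20,"roll":0},{"tx":-17,"ty":-32,"tz":20,"roll":0},{"tx":-17,"ty":-32,"tz":20,"roll":0},{"tx":20,"ty":0,"tz":20,"roll":0},{"tx":40,"ty":0,"tz":0,"roll":0},{"tx":40,"ty":0,"tz":0,"roll":0},{"tx":40,"ty":0,"tz":0,"roll":0},{"tx":40,"ty":0,"tz":0,"roll":0}]' >/dev/null; python3 st.py
```

```text
t 3.6 q [-0.189 -0.914  1.965  0.053  2.082 -1.814] p [0.2537 0.0401 0.4391]
[[-0.997 -0.08   0.017]
 [-0.08   0.996  0.044]
 [-0.021  0.042 -0.999]]
tilt 2.7 F [-0.6 -0.5  1.4] op 0.08536086466070654 g 0.0
```

```bash

python3 -m handwheel '[{"tx":40,"ty":0,"tz":0,"roll":0},{"tx":40,"ty":0,"tz":0,"roll":0},{"tx":40,"ty":0,"tz":0,"roll":0},{"tx":40,"ty":0,"tz":0,"roll":0}]' >/dev/null; python3 st.py
```

```text
t 3.93 q [-0.243 -1.011  1.931  0.03   2.278 -1.876] p [0.1805 0.0381 0.4787]
[[-0.996 -0.079 -0.05 ]
 [-0.081  0.996  0.036]
 [ 0.047  0.039 -0.998]]
tilt 3.5 F [0.8 0.5 0.4] op 0.08524221823881174 g 0.0
```

```bash

python3 -m handwheel '[{"tx":-40,"ty":0,"tz":0,"roll":0},{"tx":-40,"ty":0,"tz":0,"roll":0},{"tx":-30,"ty":0,"tz":28,"roll":0},{"tx":-30,"ty":0,"tz":28,"roll":0},{"tx":-30,"ty":0,"tz":28,"roll":0},{"tx":0,"ty":0,"tz":40,"roll":0},{"tx":0,"ty":0,"tz":40,"roll":0},{"tx":0,"ty":0,"tz":40,"roll":0},{"tx":40,"ty":0,"tz":0,"roll":0},{"tx":40,"ty":0,"tz":0,"roll":0},{"tx":40,"ty":0,"tz":0,"roll":0}]' >/dev/null; python3 st.py
```

```text
t 4.85 q [-0.123 -1.012  2.283  0.027  1.943 -1.766] p [0.2375 0.0526 0.2743]
[[-0.994 -0.08  -0.069]
 [-0.082  0.996  0.034]
 [ 0.066  0.039 -0.997]]
tilt 4.4 F [30.3  4.2 13. ] op 0.0850755429993888 g 0.0
```

```bash

python3 -m handwheel '[{"tx":-20,"ty":0,"tz":0,"roll":0},{"tx":-20,"ty":0,"tz":0,"roll":0},{"tx":0,"ty":0,"tz":0,"roll":0}]' >/dev/null; python3 st.py
```

```text
t 5.1 q [-0.094 -0.866  2.22   0.029  1.85  -1.739] p [0.2805 0.0559 0.2735]
[[-0.995 -0.08  -0.059]
 [-0.082  0.996  0.033]
 [ 0.056  0.038 -0.998]]
tilt 3.9 F [-0.2 -0.4  0.8] op 0.08549398828337414 g 0.0
```

Contact is with the arm's own base, probably on the camera side. I'll flip the tool half a turn so the camera faces away from the base.

```bash

python3 -m handwheel '[{"tx":-30,"ty":0,"tz":-20,"roll":0},{"tx":-30,"ty":0,"tz":-20,"roll":0},{"tx":0,"ty":0,"tz":-20,"roll":0.124},{"tx":0,"ty":0,"tz":-20,"roll":0.124},{"tx":0,"ty":0,"tz":-20,"roll":0.124},{"tx":0,"ty":0,"tz":0,"roll":0.124},{"tx":0,"ty":0,"tz":0,"roll":0.124},{"tx":0,"ty":0,"tz":0,"roll":0.124},{"tx":0,"ty":0,"tz":0,"roll":0.124},{"tx":0,"ty":0,"tz":0,"roll":0.124},{"tx":0,"ty":0,"tz":0,"roll":0.124},{"tx":0,"ty":0,"tz":0,"roll":0.124}]' >/dev/null
python3 -m handwheel '[{"tx":0,"ty":0,"tz":0,"roll":0.124},{"tx":0,"ty":0,"tz":0,"roll":0.124},{"tx":0,"ty":0,"tz":0,"roll":0.124},{"tx":0,"ty":0,"tz":0,"roll":0.124},{"tx":0,"ty":0,"tz":0,"roll":0.124},{"tx":0,"ty":0,"tz":0,"roll":0.124},{"tx":0,"ty":0,"tz":0,"roll":0.124},{"tx":0,"ty":0,"tz":0,"roll":0.124},{"tx":0,"ty":0,"tz":0,"roll":0.124},{"tx":0,"ty":0,"tz":0,"roll":0.124},{"tx":0,"ty":0,"tz":0,"roll":0.124},{"tx":0,"ty":0,"tz":0,"roll":0.124}]' >/dev/null
python3 -m handwheel '[{"tx":0,"ty":0,"tz":0,"roll":0.124},{"tx":0,"ty":0,"tz":0,"roll":0.124},{"tx":0,"ty":0,"tz":0,"roll":0.124},{"tx":0,"ty":0,"tz":0,"roll":0.041},{"tx":-40,"ty":0,"tz":0,"roll":0},{"tx":-40,"ty":0,"tz":0,"roll":0},{"tx":-40,"ty":0,"tz":0,"roll":0},{"tx":-40,"ty":0,"tz":0,"roll":0}]' ; python3 st.py
```

```text
t: 7.77
tool_pos: [0.2075, 0.048, 0.3849]
tool_rot: [-3.102, -0.126, 0.133]
contact_force: [0.3, -0.8, -0.3]
opening: 0.0854
grip_force: 0.0
t 7.77 q [-0.153 -1.011  2.098  0.021  2.145  1.347] p [0.2075 0.048  0.3849]
[[ 0.993  0.079 -0.087]
 [ 0.082 -0.996  0.031]
 [-0.084 -0.038 -0.996]]
tilt 5.3 F [ 0.3 -0.8 -0.3] op 0.08543194510924233 g 0.0
```

```bash

python3 -m handwheel '[{"tx":20,"ty":-25,"tz":0,"roll":0},{"tx":20,"ty":-25,"tz":0,"roll":0},{"tx":20,"ty":-15,"tz":10,"roll":0},{"tx":-40,"ty":0,"tz":0,"roll":0},{"tx":-40,"ty":0,"tz":0,"roll":0},{"tx":-40,"ty":0,"tz":0,"roll":0},{"tx":-40,"ty":0,"tz":0,"roll":0},{"tx":-40,"ty":0,"tz":0,"roll":0}]' >/dev/null; python3 st.py
```

```text
t 8.43 q [ 0.398 -1.011  2.037  0.056  2.233  1.919] p [0.1296 0.1484 0.4214]
[[ 0.989  0.081 -0.126]
 [ 0.081 -0.997 -0.005]
 [-0.126 -0.006 -0.992]]
tilt 7.2 F [0.3 0.2 0.1] op 0.08551865252102697 g 0.0
```

```bash

python3 -m handwheel '[{"tx":38,"ty":12,"tz":5,"roll":0},{"tx":38,"ty":12,"tz":5,"roll":0},{"tx":38,"ty":12,"tz":5,"roll":0},{"tx":38,"ty":12,"tz":5,"roll":0},{"tx":-37,"ty":0,"tz":18,"roll":0},{"tx":-37,"ty":0,"tz":18,"roll":0},{"tx":-37,"ty":0,"tz":18,"roll":0},{"tx":-37,"ty":0,"tz":18,"roll":0}]' >/dev/null; python3 st.py
python3 -m handwheel '[{"tx":-37,"ty":0,"tz":18,"roll":0},{"tx":-37,"ty":0,"tz":18,"roll":0},{"tx":-37,"ty":0,"tz":18,"roll":0}]' >/dev/null; python3 st.py
```

```text
t 9.1 q [ 0.249 -1.011  2.178  0.02   2.134  1.748] p [0.1674 0.124  0.3399]
[[ 0.984  0.082 -0.158]
 [ 0.079 -0.997 -0.023]
 [-0.159  0.01  -0.987]]
tilt 9.2 F [0.6 0.9 0.2] op 0.08533545613107404 g 0.0
t 9.35 q [ 0.544 -1.011  2.204  0.057  2.149  2.056] p [0.1129 0.1707 0.3268]
[[ 0.976  0.09  -0.196]
 [ 0.079 -0.995 -0.063]
 [-0.201  0.046 -0.979]]
tilt 11.9 F [-0.  -0.   0.3] op 0.08536792209021897 g 0.0
```

```bash

python3 -m handwheel '[{"tx":33,"ty":25,"tz":-5,"roll":0},{"tx":33,"ty":25,"tz":-5,"roll":0},{"tx":33,"ty":25,"tz":-5,"roll":0},{"tx":-33,"ty":2,"tz":23,"roll":0},{"tx":-33,"ty":2,"tz":23,"roll":0},{"tx":-33,"ty":2,"tz":23,"roll":0},{"tx":-33,"ty":2,"tz":23,"roll":0},{"tx":-33,"ty":2,"tz":23,"roll":0},{"tx":-33,"ty":2,"tz":23,"roll":0}]' >/dev/null; python3 st.py
python3 -m handwheel '[{"tx":33,"ty":20,"tz":-5,"roll":0},{"tx":33,"ty":20,"tz":-5,"roll":0},{"tx":-33,"ty":2,"tz":23,"roll":0},{"tx":-33,"ty":2,"tz":23,"roll":0},{"tx":-33,"ty":2,"tz":23,"roll":0},{"tx":-33,"ty":2,"tz":23,"roll":0},{"tx":-33,"ty":2,"tz":23,"roll":0}]' >/dev/null; python3 st.py
```

```text
t 10.1 q [ 0.487 -1.011  2.332  0.024  2.121  1.978] p [0.1133 0.1506 0.2553]
[[ 0.957  0.103 -0.271]
 [ 0.073 -0.99  -0.12 ]
 [-0.281  0.096 -0.955]]
tilt 17.3 F [ 0.6  0.6 -0.3] op 0.08568301345120449 g 0.0
t 10.68 q [ 0.602 -1.011  2.443  0.047  2.083  2.094] p [0.0784 0.1577 0.1939]
[[ 0.939  0.118 -0.324]
 [ 0.063 -0.983 -0.173]
 [-0.339  0.142 -0.93 ]]
tilt 21.6 F [0.4 0.4 0.2] op 0.08538374747069898 g 0.0
```

```bash

python3 -m handwheel '[{"tx":36,"ty":6,"tz":-18,"roll":0},{"tx":36,"ty":6,"tz":-18,"roll":0},{"tx":36,"ty":6,"tz":-18,"roll":0},{"tx":36,"ty":6,"tz":-18,"roll":0},{"tx":-7,"ty":34,"tz":-9,"roll":0},{"tx":-7,"ty":34,"tz":-9,"roll":0},{"tx":-7,"ty":34,"tz":-9,"roll":0},{"tx":-7,"ty":34,"tz":-9,"roll":0},{"tx":-7,"ty":34,"tz":-9,"roll":0}]' >/dev/null; python3 st.py
python3 -m handwheel '[{"tx":-29,"ty":-17,"tz":23,"roll":0},{"tx":-29,"ty":-17,"tz":23,"roll":0},{"tx":-29,"ty":-17,"tz":23,"roll":0},{"tx":-29,"ty":-17,"tz":23,"roll":0}]' >/dev/null; python3 st.py
```

```text
t 11.43 q [-0.1   -0.755  2.158 -0.232  2.039  1.302] p [ 0.2417 -0.0072  0.2956]
[[ 0.94   0.119 -0.319]
 [ 0.066 -0.983 -0.174]
 [-0.334  0.143 -0.932]]
tilt 21.3 F [ 1.   0.1 -0.4] op 0.08498828656788793 g 0.0
t 11.77 q [ 0.134 -1.011  2.374 -0.162  2.164  1.551] p [0.1432 0.0565 0.2403]
[[ 0.927  0.118 -0.357]
 [ 0.054 -0.982 -0.183]
 [-0.372  0.15  -0.916]]
tilt 23.7 F [ 0.2  1.8 -0.2] op 0.08540817621735292 g 0.0
```

```bash

python3 -m handwheel '[{"tx":12,"ty":38,"tz":-11,"roll":0},{"tx":12,"ty":38,"tz":-11,"roll":0},{"tx":12,"ty":38,"tz":-11,"roll":0},{"tx":12,"ty":38,"tz":-11,"roll":0},{"tx":12,"ty":38,"tz":-11,"roll":0},{"tx":-24,"ty":-24,"tz":21,"roll":0},{"tx":-24,"ty":-24,"tz":21,"roll":0},{"tx":-24,"ty":-24,"tz":21,"roll":0},{"tx":-24,"ty":-24,"tz":21,"roll":0}]' >/dev/null; python3 st.py
python3 -m handwheel '[{"tx":-24,"ty":-24,"tz":21,"roll":0},{"tx":-24,"ty":-24,"tz":21,"roll":0},{"tx":-24,"ty":-24,"tz":21,"roll":0}]' >/dev/null; python3 st.py
```

```text
t 12.52 q [-0.255 -1.011  2.372 -0.321  2.106  1.109] p [ 0.1575 -0.0427  0.2448]
[[ 0.915  0.117 -0.387]
 [ 0.05  -0.983 -0.179]
 [-0.401  0.145 -0.905]]
tilt 25.2 F [ 0.5 -1.3 -0.3] op 0.08535053731711079 g 0.0
t 12.77 q [ 0.028 -1.011  2.439 -0.213  2.159  1.434] p [0.1342 0.0288 0.2095]
[[ 0.896  0.121 -0.428]
 [ 0.042 -0.981 -0.188]
 [-0.443  0.15  -0.884]]
tilt 27.9 F [0.8 0.8 0.3] op 0.08539308213668788 g 0.0
```

```bash

python3 -m handwheel '[{"tx":9,"ty":33,"tz":-10,"roll":0},{"tx":9,"ty":33,"tz":-10,"roll":0},{"tx":9,"ty":33,"tz":-10,"roll":0},{"tx":9,"ty":33,"tz":-10,"roll":0},{"tx":9,"ty":33,"tz":-10,"roll":0},{"tx":-11,"ty":34,"tz":9,"roll":0},{"tx":-11,"ty":34,"tz":9,"roll":0},{"tx":-11,"ty":34,"tz":9,"roll":0},{"tx":-11,"ty":34,"tz":9,"roll":0},{"tx":-11,"ty":34,"tz":9,"roll":0}]' >/dev/null; python3 st.py

```

```text
t 13.6 q [-0.91  -0.603  2.133 -0.476  1.716  0.529] p [ 0.1679 -0.3017  0.2712]
[[ 0.897  0.121 -0.424]
 [ 0.041 -0.98  -0.192]
 [-0.439  0.155 -0.885]]
tilt 27.8 F [0.6 0.4 0.5] op 0.08511598562255909 g 0.0
```

```bash

python3 -m handwheel '[{"tx":-33,"ty":-4,"tz":16,"roll":0},{"tx":-33,"ty":-4,"tz":16,"roll":0},{"tx":-33,"ty":-4,"tz":16,"roll":0},{"tx":7,"ty":-40,"tz":3,"roll":0},{"tx":7,"ty":-40,"tz":3,"roll":0},{"tx":7,"ty":-40,"tz":3,"roll":0},{"tx":7,"ty":-40,"tz":3,"roll":0},{"tx":7,"ty":-40,"tz":3,"roll":0}]' >/dev/null; python3 st.py
python3 -m handwheel '[{"tx":7,"ty":-40,"tz":3,"roll":0},{"tx":7,"ty":-40,"tz":3,"roll":0},{"tx":7,"ty":-40,"tz":3,"roll":0}]' >/dev/null; python3 st.py

```

```text
t 14.27 q [-0.668 -1.011  2.44  -0.461  1.97   0.702] p [ 0.1172 -0.144   0.2124]
[[ 0.88   0.104 -0.464]
 [ 0.034 -0.987 -0.156]
 [-0.474  0.121 -0.872]]
tilt 29.3 F [ 1.8 -0.4  0.2] op 0.08522701653359123 g 0.0
t 14.52 q [-0.228 -1.011  2.494 -0.301  2.093  1.174] p [ 0.1331 -0.0284  0.1799]
[[ 0.876  0.106 -0.471]
 [ 0.036 -0.987 -0.155]
 [-0.482  0.118 -0.868]]
tilt 29.7 F [ 1.5 -0.4 -0.1] op 0.08561253402376429 g 0.0
```

```bash

python3 -m handwheel '[{"tx":-7,"ty":35,"tz":-5,"roll":0},{"tx":-7,"ty":35,"tz":-5,"roll":0},{"tx":-7,"ty":35,"tz":-5,"roll":0},{"tx":-7,"ty":35,"tz":-5,"roll":0},{"tx":-7,"ty":35,"tz":-5,"roll":0},{"tx":-31,"ty":19,"tz":15,"roll":0},{"tx":-31,"ty":19,"tz":15,"roll":0},{"tx":-31,"ty":19,"tz":15,"roll":0},{"tx":-31,"ty":19,"tz":15,"roll":0},{"tx":-31,"ty":19,"tz":15,"roll":0}]' >/dev/null; python3 st.py
python3 -m handwheel '[{"tx":0,"ty":-40,"tz":8,"roll":0},{"tx":0,"ty":-40,"tz":8,"roll":0},{"tx":0,"ty":-40,"tz":8,"roll":0},{"tx":0,"ty":-40,"tz":8,"roll":0},{"tx":0,"ty":-40,"tz":8,"roll":0}]' >/dev/null; python3 st.py

```

```text
t 15.35 q [-1.468 -0.928  2.325 -0.508  1.611 -0.027] p [-0.0298 -0.3119  0.2628]
[[ 0.875  0.106 -0.472]
 [ 0.033 -0.986 -0.161]
 [-0.482  0.126 -0.867]]
tilt 29.9 F [ 1.5 -0.6 -0.4] op 0.08536250064408155 g 0.0
t 15.77 q [-1.286 -1.011  2.453 -0.546  1.767  0.148] p [-0.0004 -0.2416  0.2085]
[[ 0.856  0.056 -0.513]
 [ 0.03  -0.998 -0.06 ]
 [-0.516  0.036 -0.856]]
tilt 31.1 F [ 0.  -0.4 -0.1] op 0.08531438726888124 g 0.0
```

```bash

python3 -m handwheel '[{"tx":-20,"ty":0,"tz":-34,"roll":-0.045},{"tx":-20,"ty":0,"tz":-34,"roll":0},{"tx":35,"ty":-1,"tz":-17,"roll":0},{"tx":35,"ty":-1,"tz":-17,"roll":0},{"tx":35,"ty":-1,"tz":-17,"roll":0},{"tx":35,"ty":-1,"tz":-17,"roll":0},{"tx":35,"ty":-1,"tz":-17,"roll":0},{"tx":35,"ty":-1,"tz":-17,"roll":0},{"tx":35,"ty":-1,"tz":-17,"roll":0},{"tx":35,"ty":-1,"tz":-17,"roll":0},{"tx":35,"ty":-1,"tz":-17,"roll":0},{"tx":35,"ty":-1,"tz":-17,"roll":0}]' 62 40 >/dev/null
python3 -m handwheel '[{"tx":35,"ty":-1,"tz":-17,"roll":0},{"tx":35,"ty":-1,"tz":-17,"roll":0},{"tx":35,"ty":-1,"tz":-17,"roll":0},{"tx":35,"ty":-1,"tz":-17,"roll":0},{"tx":0,"ty":0,"tz":0,"roll":0},{"tx":0,"ty":0,"tz":0,"roll":0}]' >/dev/null; python3 st.py
python3 - <<'E'
from h import *
from scipy.spatial.transform import Rotation as R
o=ctrl.get_obs(); T=np.eye(4);T[:3,:3]=R.from_rotvec(o["tool_rot"]).as_matrix();T[:3,3]=o["tool_pos"]
im,d=optics.get_image("wrist"); E=T@optics.camera_params("wrist")["tool_from_camera"]
cv2.imwrite("pics/w1.png",im[:,:,::-1])
P,u,v=cloud("wrist",d,E)
near=(abs(P[:,0]-.545)<.06)&(abs(P[:,1]+.196)<.05)
h=near&(P[:,2]>.083)&(P[:,2]<.1)
print(h.sum(),u[h].mean(),v[h].mean(),np.median(P[h],0)); print(cv2.minAreaRect((P[h,:2]*1000).astype(np.float32)))
E
```

```text
t 17.27 q [-0.331  0.249  1.451 -0.243  1.928  1.115] p [ 0.5407 -0.1738  0.2386]
[[ 0.853  0.1   -0.512]
 [ 0.078 -0.995 -0.063]
 [-0.516  0.013 -0.857]]
tilt 31.0 F [-0.2 -0.4  0.8] op 0.06201639396408623 g 0.0
1270 304.26062992125986 101.13700787401575 [ 0.54925997 -0.19673334  0.08979459]
((546.75390625, -197.28067016601562), (25.138763427734375, 35.36311721801758), 6.287722110748291)
```

View pics/w1.png

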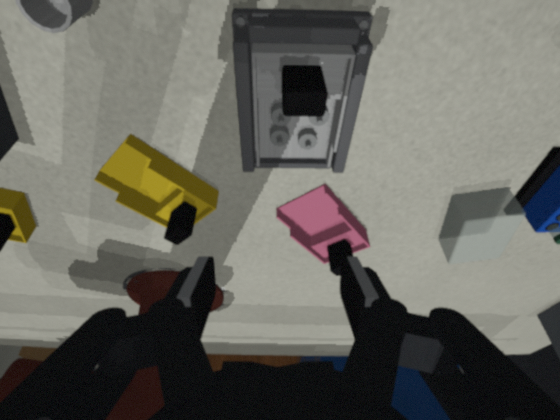

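The wrist view shows the dock and tray at px (300,90), with the handle top at (304,101). Depth gives the handle at (0.5465, -0.197), top z 0.090, 25×35 mm, yaw about 6°, which fits the description. Descending to straddle it.

```bash

python3 -m handwheel '[{"tx":0,"ty":21,"tz":0,"roll":0},{"tx":17,"ty":0,"tz":31,"roll":0},{"tx":17,"ty":0,"tz":31,"roll":0},{"tx":17,"ty":0,"tz":31,"roll":0},{"tx":17,"ty":0,"tz":31,"roll":0},{"tx":10,"ty":0,"tz":18,"roll":0},{"tx":9,"ty":0,"tz":15,"roll":0},{"tx":0,"ty":0,"tz":0,"roll":0},{"tx":0,"ty":0,"tz":0,"roll":0}]' >/dev/null; python3 st.py
```

```text
t 18.07 q [-0.367  0.421  1.554 -0.245  1.654  1.15 ] p [ 0.5343 -0.1983  0.0599]
[[ 0.853  0.098 -0.513]
 [ 0.077 -0.995 -0.062]
 [-0.516  0.013 -0.856]]
tilt 31.1 F [0.4 0.1 0.4] op 0.061997114215314474 g 0.0
```

```bash

python3 -m handwheel '[{"tx":3,"ty":0,"tz":0,"roll":0},{"tx":0,"ty":0,"tz":0,"roll":0},{"tx":0,"ty":0,"tz":0,"roll":0},{"tx":0,"ty":0,"tz":0,"roll":0},{"tx":0,"ty":0,"tz":0,"roll":0},{"tx":0,"ty":0,"tz":0,"roll":0},{"tx":0,"ty":0,"tz":0,"roll":0},{"tx":0,"ty":0,"tz":0,"roll":0}]' 20 60 >/dev/null; python3 st.py
```

```text
t 18.73 q [-0.365  0.43   1.542 -0.244  1.654  1.152] p [ 0.5396 -0.1986  0.0597]
[[ 0.855  0.099 -0.51 ]
 [ 0.077 -0.995 -0.064]
 [-0.513  0.015 -0.858]]
tilt 30.9 F [ 1.9 -0.7  6.8] op 0.03509623180796594 g 61.250327825546265
```

```bash

python3 -m handwheel '[{"tx":-3,"ty":0,"tz":-5,"roll":0},{"tx":-5,"ty":0,"tz":-8.5,"roll":0},{"tx":-5,"ty":0,"tz":-8.5,"roll":0},{"tx":-5,"ty":0,"tz":-8.5,"roll":0},{"tx":-5,"ty":0,"tz":-8.5,"roll":0},{"tx":-5,"ty":0,"tz":-8.5,"roll":0},{"tx":-5,"ty":0,"tz":-8.5,"roll":0}]' >/dev/null; python3 st.py
python3 - <<'E'
from h import *
im,d=optics.get_image("scene"); cv2.imwrite("pics/s2.png",cv2.resize(im[180:340,140:340,::-1],None,fx=3,fy=3))
E
```

```text
t 19.32 q [-0.363  0.356  1.522 -0.246  1.749  1.129] p [ 0.5383 -0.1969  0.1226]
[[ 0.853  0.098 -0.513]
 [ 0.078 -0.995 -0.062]
 [-0.517  0.013 -0.856]]
tilt 31.1 F [-0.2  0.6 -4.5] op 0.03541681690152243 g 60.09694576263428
```

View pics/s2.png

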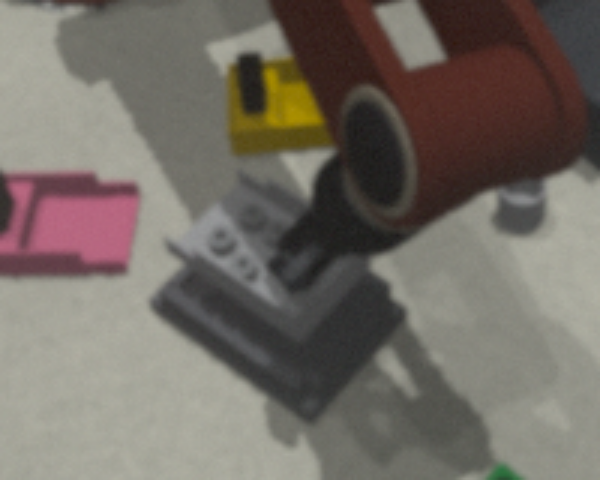

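The tray hangs level about 63 mm up, with the adapters still standing in it (crop px (220,240), (255,215), (245,265)). Now I'll work out the dump geometry.

```bash
cat > geo.py <<'E'
from h import *
from scipy.spatial.transform import Rotation as R
o=ctrl.get_obs(); M=R.from_rotvec(o["tool_rot"]).as_matrix(); p=o["tool_pos"]
y=np.radians(5); Rt=R.from_euler('z',y).as_matrix()
# tray origin relative to TCP, world axes (at grip: TCP .5396,-.1986,.0597; handle .5465,-.197; underside .016)
org=np.array([.5465,-.197,.016])-Rt@[.045,0,0]-[.5396,-.1986,.0597]
c=np.array([[x,s*.044,z] for x,z in((-.07,0),(-.07,.02),(.07,0),(.07,.035)) for s in(-1,1)])
loc=((Rt@c.T).T+org)@M; n0=(Rt@[-.07,0,.0015]+org)@M; d0=M.T@(Rt@[-1,0,0]); u0=M.T@[0,0,1]
if __name__=="__main__":
  for s in(-1,1):
    for a in range(0,181,15):
        Q=M@R.from_euler('z',s*a,degrees=True).as_matrix(); n=Q@n0; d=Q@d0;u=Q@u0; w=loc@Q.T
        print(s*a,"nose-TCP",(n*1000).round(),"dip",np.degrees(np.arcsin(-d[2])).round(),"dir",d[:2].round(2),"up",u[2].round(2),"low",(w[:,2].min()*1000).round(),"xy",(w[:,:2].min(0)*1000).round(),(w[:,:2].max(0)*1000).round())
E
python3 geo.py
```

```text
0 nose-TCP [-108.   -8.  -42.] dip 0.0 dir [-1.   -0.09] up 1.0 low -44.0 xy [-111.  -52.] [36. 48.]
-15 nose-TCP [-104.  -27.  -43.] dip 1.0 dir [-0.95 -0.31] up 0.99 low -50.0 xy [-118.  -71.] [43. 58.]
-30 nose-TCP [-97. -43. -46.] dip 3.0 dir [-0.86 -0.51] up 0.96 low -59.0 xy [-119.  -84.] [48. 64.]
-45 nose-TCP [-87. -58. -51.] dip 7.0 dir [-0.73 -0.68] up 0.92 low -69.0 xy [-116.  -93.] [50. 66.]
-60 nose-TCP [-73. -68. -58.] dip 12.0 dir [-0.56 -0.8 ] up 0.87 low -80.0 xy [-108.  -95.] [49. 63.]
-75 nose-TCP [-58. -75. -67.] dip 18.0 dir [-0.38 -0.87] up 0.8 low -90.0 xy [-96. -91.] [45. 56.]
-90 nose-TCP [-42. -77. -76.] dip 25.0 dir [-0.19 -0.89] up 0.74 low -101.0 xy [-80. -88.] [38. 52.]
-105 nose-TCP [-27. -73. -86.] dip 33.0 dir [-0.   -0.84] up 0.67 low -109.0 xy [-62. -96.] [29. 60.]
-120 nose-TCP [-12. -66. -95.] dip 40.0 dir [ 0.17 -0.74] up 0.6 low -116.0 xy [-67. -97.] [31. 64.]
-135 nose-TCP [  -1.  -54. -103.] dip 48.0 dir [ 0.31 -0.6 ] up 0.55 low -121.0 xy [-68. -92.] [37. 63.]
-150 nose-TCP [   8.  -39. -109.] dip 54.0 dir [ 0.41 -0.41] up 0.51 low -122.0 xy 
[... 844 characters left out ...]
e-TCP [-51.  65. -81.] dip 27.0 dir [-0.34  0.82] up 0.74 low -104.0 xy [-90. -54.] [46. 79.]
105 nose-TCP [-35.  63. -90.] dip 35.0 dir [-0.14  0.81] up 0.67 low -112.0 xy [-74. -59.] [39. 82.]
120 nose-TCP [-20.  57. -99.] dip 43.0 dir [0.04 0.73] up 0.6 low -118.0 xy [-62. -66.] [29. 86.]
135 nose-TCP [  -7.   46. -106.] dip 50.0 dir [0.2  0.61] up 0.55 low -122.0 xy [-67. -69.] [36. 83.]
150 nose-TCP [   4.   32. -111.] dip 56.0 dir [0.34 0.44] up 0.51 low -122.0 xy [-67. -67.] [41. 75.]
165 nose-TCP [  11.   15. -114.] dip 61.0 dir [0.43 0.24] up 0.48 low -120.0 xy [-64. -60.] [41. 61.]
180 nose-TCP [  14.   -3. -115.] dip 62.0 dir [0.47 0.02] up 0.47 low -117.0 xy [-58. -50.] [35. 43.]
```

```bash

python3 -m handwheel '[{"tx":-5,"ty":0,"tz":-9,"roll":0},{"tx":-10,"ty":0,"tz":-17,"roll":0},{"tx":-10,"ty":0,"tz":-17,"roll":0},{"tx":-10,"ty":0,"tz":-17,"roll":0},{"tx":-10,"ty":0,"tz":-17,"roll":0},{"tx":-10,"ty":0,"tz":-17,"roll":0},{"tx":-4,"ty":0,"tz":-7,"roll":0},{"tx":1.2,"ty":-10,"tz":-0.9,"roll":0},{"tx":2.3,"ty":-20,"tz":-1.7,"roll":0},{"tx":3.3,"ty":-27.7,"tz":-2.4,"roll":0},{"tx":3.3,"ty":-27.7,"tz":-2.4,"roll":0},{"tx":3.3,"ty":-27.7,"tz":-2.4,"roll":0}]' >/dev/null
python3 -m handwheel '[{"tx":3.3,"ty":-27.7,"tz":-2.4,"roll":0},{"tx":3.3,"ty":-27.7,"tz":-2.4,"roll":0},{"tx":3.3,"ty":-27.7,"tz":-2.4,"roll":0},{"tx":3.3,"ty":-27.7,"tz":-2.4,"roll":0},{"tx":3.3,"ty":-27.7,"tz":-2.4,"roll":0},{"tx":3.3,"ty":-27.7,"tz":-2.4,"roll":0},{"tx":3.3,"ty":-27.7,"tz":-2.4,"roll":0},{"tx":3.3,"ty":-27.7,"tz":-2.4,"roll":0},{"tx":3.3,"ty":-27.7,"tz":-2.4,"roll":0},{"tx":3.3,"ty":-27.7,"tz":-2.4,"roll":0},{"tx":3.3,"ty":-27.7,"tz":-2.4,"roll":0},{"tx":3.3,"ty":-27.7,"tz":-2.4,"roll":0}]' >/dev/null
python3 -m handwheel '[{"tx":2.3,"ty":-20,"tz":-1.7,"roll":0},{"tx":1.2,"ty":-10,"tz":-0.9,"roll":0},{"tx":0.6,"ty":-5,"tz":-0.4,"roll":0},{"tx":0,"ty":0,"tz":0,"roll":0}]' >/dev/null; python3 st.py
python3 - <<'E'
from h import *
a,_=optics.get_image("scene"); b,_=optics.get_image("top"); 
cv2.imwrite("pics/s3.png",np.hstack([cv2.resize(a[80:280,230:430,::-1],(400,400)),cv2.resize(b[90:250,110:270,::-1],(400,400))]))
E
```

```text
t 21.7 q [0.315 0.406 1.26  0.11  2.01  1.809] p [0.5619 0.2903 0.2372]
[[ 0.851  0.1   -0.515]
 [ 0.078 -0.995 -0.063]
 [-0.519  0.014 -0.855]]
tilt 31.2 F [ 0.4 -0.5 -3.2] op 0.03530530111672423 g 60.510735511779785
```

View pics/s3.png

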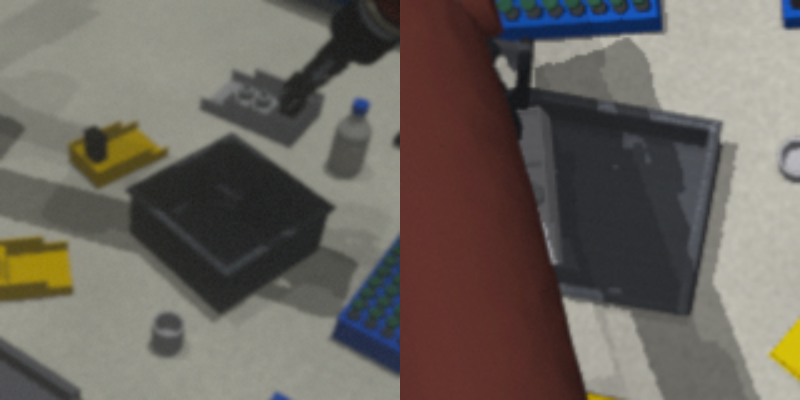

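The tray is level over the bin's left half with the load still in it. The bin's opening is at right-crop px (625,200), and the nose has room to swing toward its centre. Rolling now.

```bash

python3 -m handwheel '[{"tx":0,"ty":0,"tz":0,"roll":-0.05},{"tx":0,"ty":0,"tz":0,"roll":-0.09},{"tx":0,"ty":0,"tz":0,"roll":-0.09},{"tx":0,"ty":0,"tz":0,"roll":-0.09},{"tx":0,"ty":0,"tz":0,"roll":-0.09},{"tx":0,"ty":0,"tz":0,"roll":-0.09},{"tx":0,"ty":0,"tz":0,"roll":-0.09},{"tx":0,"ty":0,"tz":0,"roll":-0.09},{"tx":0,"ty":0,"tz":0,"roll":-0.09},{"tx":0,"ty":0,"tz":0,"roll":-0.09},{"tx":0,"ty":0,"tz":0,"roll":-0.09},{"tx":0,"ty":0,"tz":0,"roll":-0.09}]' >/dev/null
python3 -m handwheel '[{"tx":0,"ty":0,"tz":0,"roll":-0.09},{"tx":0,"ty":0,"tz":0,"roll":-0.09},{"tx":0,"ty":0,"tz":0,"roll":-0.09},{"tx":0,"ty":0,"tz":0,"roll":-0.09},{"tx":0,"ty":0,"tz":0,"roll":-0.09},{"tx":0,"ty":0,"tz":0,"roll":-0.09},{"tx":0,"ty":0,"tz":0,"roll":-0.09},{"tx":0,"ty":0,"tz":0,"roll":-0.09},{"tx":0,"ty":0,"tz":0,"roll":-0.09},{"tx":0,"ty":0,"tz":0,"roll":-0.09},{"tx":0,"ty":0,"tz":0,"roll":-0.09},{"tx":0,"ty":0,"tz":0,"roll":-0.09}]' >/dev/null;python3 st.py
```

```text
t 23.8 q [ 0.311  0.404  1.26   0.11   2.01  -0.315] p [0.5628 0.2883 0.2387]
[[-0.53   0.675 -0.514]
 [ 0.807  0.588 -0.061]
 [ 0.261 -0.447 -0.856]]
tilt 31.1 F [-0.   0.  -2.6] op 0.03547327396559002 g 60.62816262245178
```

```bash

python3 -m handwheel '[{"tx":0,"ty":0,"tz":0,"roll":-0.093},{"tx":0,"ty":0,"tz":0,"roll":-0.093},{"tx":0,"ty":0,"tz":0,"roll":-0.093},{"tx":0,"ty":0,"tz":0,"roll":-0.093},{"tx":0,"ty":0,"tz":0,"roll":-0.093},{"tx":0,"ty":0,"tz":0,"roll":-0.093},{"tx":0,"ty":0,"tz":0,"roll":-0.093},{"tx":0,"ty":0,"tz":0,"roll":-0.093},{"tx":0,"ty":0,"tz":0,"roll":-0.093},{"tx":0,"ty":0,"tz":0,"roll":-0.093},{"tx":0,"ty":0,"tz":0,"roll":-0.093}]' >/dev/null
python3 -m handwheel '[{"tx":8.7,"ty":-15.3,"tz":5.5,"roll":0},{"tx":8.7,"ty":-15.3,"tz":5.5,"roll":0},{"tx":8.7,"ty":-15.3,"tz":5.5,"roll":0},{"tx":8.7,"ty":-15.3,"tz":5.5,"roll":0},{"tx":0,"ty":0,"tz":0,"roll":0},{"tx":0,"ty":0,"tz":0,"roll":0},{"tx":0,"ty":0,"tz":0,"roll":0}]' >/dev/null;python3 st.py
python3 - <<'E'
from h import *
a,_=optics.get_image("scene"); b,_=optics.get_image("wrist"); 
cv2.imwrite("pics/s4.png",np.hstack([cv2.resize(a[80:280,230:430,::-1],(400,400)),cv2.resize(b[:,:,::-1],(400,300))[np.clip(np.arange(400),0,299)]]))
E
```

```text
t 25.3 q [ 0.241  0.276  1.419  0.069  1.986 -1.415] p [0.528  0.2244 0.2387]
[[-0.853 -0.098 -0.513]
 [-0.078  0.995 -0.061]
 [ 0.516 -0.012 -0.856]]
tilt 31.1 F [-0.1  0.5 -2.2] op 0.035105257810667395 g 60.97923159599304
```

View pics/s4.png

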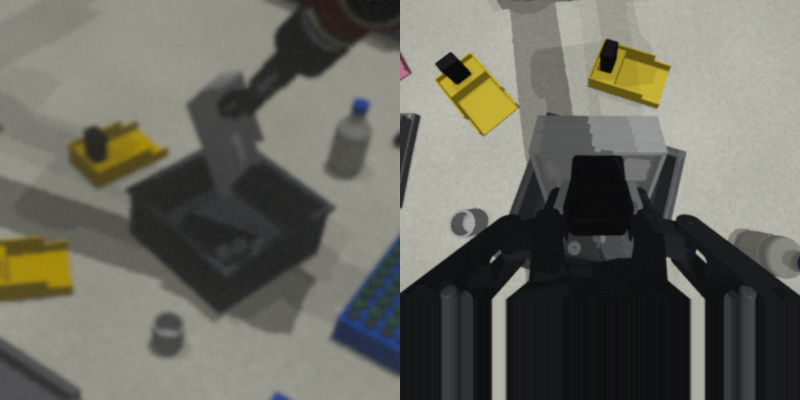

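The tray is tipped nose-down into the opening. Adapters are visible in the bin at about (235,245), and something round shows at (573,247). Checking enlarged.

```bash

python3 - <<'E'
from h import *
from scipy.spatial.transform import Rotation as R
o=ctrl.get_obs(); T=np.eye(4);T[:3,:3]=R.from_rotvec(o["tool_rot"]).as_matrix();T[:3,3]=o["tool_pos"]
a,da=optics.get_image("scene"); b,d=optics.get_image("wrist"); 
g=lambda x:np.clip(255*(x/255.)**.6,0,255).astype(np.uint8)
cv2.imwrite("pics/s5.png",g(np.hstack([cv2.resize(a[110:220,300:390,::-1],(400,489),interpolation=2),cv2.resize(b[230:370,180:295,::-1],(400,489),interpolation=2)])))
E=T@optics.camera_params("wrist")["tool_from_camera"]; P,u,v=cloud("wrist",d,E); K=np.zeros(d.shape+(3,));K[v,u]=P
for q in((242,346),(242,335),(235,352),(255,350),(230,340),(300,350)): print(q,K[q[1],q[0]].round(3))
E
```

```text
(242, 346) [0.609 0.191 0.024]
(242, 335) [0.601 0.187 0.002]
(235, 352) [0.618 0.183 0.016]
(255, 350) [0.616 0.205 0.004]
(230, 340) [0.608 0.174 0.003]
(300, 350) [0.611 0.258 0.003]
```

View pics/s5.png

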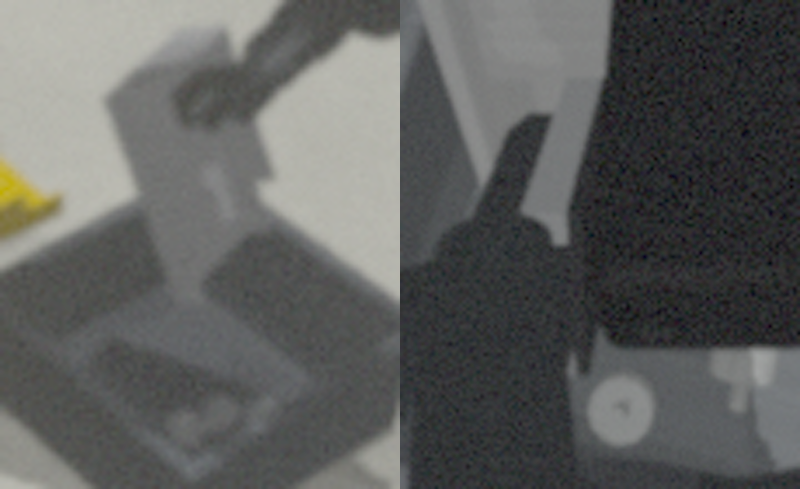

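```bash

python3 - <<'E'
from h import *
from scipy.spatial.transform import Rotation as R
from scipy.ndimage import label
o=ctrl.get_obs(); M=R.from_rotvec(o["tool_rot"]).as_matrix(); T=np.eye(4);T[:3,:3]=M;T[:3,3]=o["tool_pos"]
# tool->tray from the grip state
Mg=np.array([[.855,.099,-.51],[.077,-.995,-.064],[-.513,.015,-.858]]); Rt=R.from_euler('z',5,degrees=True).as_matrix()
r=np.array([.5465,-.197,.016])-Rt@[.045,0,0]-[.5396,-.1986,.0597]
Rw=M@Mg.T@Rt; ow=o["tool_pos"]+M@Mg.T@r
print("nose",ow+Rw@[-.07,0,.0015],"dip",np.degrees(np.arcsin(Rw[2,0])))
for n in("scene","top","wrist"):
    im,d=optics.get_image(n); E=T@optics.camera_params("wrist")["tool_from_camera"] if n=="wrist" else None
    P,u,v=cloud(n,d,E); L=(P-ow)@Rw
    w=(L[:,0]>-.072)&(L[:,0]<.018)&(abs(L[:,1])<.036)&(L[:,2]>-.01)&(L[:,2]<.035)
    print(n,"well pts",w.sum(),"z hist",np.histogram(L[w,2],bins=np.arange(-.01,.036,.005))[0])
    h=w&(L[:,2]>.011); 
    if h.sum(): print("  high",np.median(L[h],0).round(3),L[h].std(0).round(3))
    b=np.array([.538,.217]); dd=P[:,:2]-b; m=(abs(dd)<.085).all(1)&(P[:,2]>.0085)&(P[:,2]<.035)
    I=np.zeros(d.shape); I[v[m],u[m]]=1; lab,k=label(I)
    Q=np.zeros(d.shape+(3,)); Q[v,u]=P
    for i in range(1,k+1):
        s=lab==i
        if s.sum()>15: print("  bin",s.sum(),Q[s].mean(0).round(3),np.ptp(Q[s],axis=0).round(3))
E
```

```text
nose [0.54173366 0.22225835 0.12311745] dip 62.03684786970387
scene well pts 238 z hist [  0   6 227   5   0   0   0   0   0]
  bin 104 [0.564 0.196 0.02 ] [0.031 0.045 0.02 ]
  bin 18 [0.59  0.227 0.024] [0.011 0.017 0.011]
top well pts 9 z hist [0 0 9 0 0 0 0 0 0]
  bin 49 [0.612 0.191 0.018] [0.019 0.02  0.018]
  bin 49 [0.593 0.228 0.022] [0.022 0.019 0.019]
  bin 50 [0.559 0.186 0.022] [0.024 0.022 0.021]
wrist well pts 16 z hist [ 0  0 16  0  0  0  0  0  0]
  bin 222 [0.594 0.231 0.022] [0.021 0.022 0.013]
  bin 317 [0.611 0.192 0.017] [0.022 0.021 0.019]
```

The well's depth points are all at floor height, so nothing is visible in the tray. The bin holds adapters at (.612,.191), (.593,.230) and (.559,.186), plus a second one in the two-disc-wide cluster near (.57,.21). The nose is at (.542,.222,.123) with a 62° dip, clear of the rim.

```bash
python3 -c "
from station import ctrl
print(ctrl.finish_job())"
```

```text
the job is handed in; nothing more can be done
None
```

I handed the job in at about 26 s: depth images put all four adapters in the bin (the fourth inferred from a two-disc-wide cluster), and the empty tray is still held about 27 mm above the rim with its nose 62° down over the opening; while tilting the tool I briefly bumped the arm's own base (30 N read, limit 40 N).

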